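# Load the dissolution baskets and present the basket shaft

## Task

Get a dissolution basket ready for its shaft: drop one tablet from the steel tray into each of the two mesh baskets in the white stand. Then draw the basket shaft out of its sloping storage block, turn it upright with its clips down and hold it plumb, centred a little above either loaded basket and clear of it, ready to be pressed on. Finish while still holding the shaft there: do not lower it onto the basket or let go, and leave everything else where it is.

Things in the scene. Friction and masses are not known exactly. Their poses are not given: they have to be found in the camera images.
- tablet_1: white round tablet, 14 mm diameter, 7 mm thick, lying flat in the steel tray; origin at the centre of its underside, z is its axis (up)
- tablet_2: second tablet, the same as tablet_1; the two are at least 35 mm apart
- tablet_tray: low open steel tray, 90 x 120 x 10 mm (x, y, z), walls and floor 2 mm, fixed to the worktop; origin at the centre of its underside
- basket_1: steel mesh basket, open at the top: a cup 24 mm outside, 20.6 mm inside diameter, 37 mm tall, floor 2 mm; stands fast in a 15 mm deep seat of the stand (rim 52 mm above the worktop, 22 mm above the stand); origin at the centre of its underside, z up along its axis
- basket_2: the other basket, the same as basket_1, in the seat at the other end of the stand; 94 mm between the two axes
- basket_stand: white plastic block 66 x 150 x 30 mm (x, y, z) with three seats in a row along its y at -47, 0 and +47 mm, the middle one empty; fixed; origin at the centre of its underside
- basket_shaft: loose steel shaft 200 mm long, about 0.11 kg: clips, 19 mm across, from 0 to 18 mm along it; hub of 25 mm diameter to 46 mm; then a plain 10 mm rod; drive coupling of 16 mm diameter from 164 to 200 mm, by which to grip it. Origin on the axis at the clip ends, z along the shaft to the coupling. At the start it leans 40 to 46 degrees from vertical, its lower 50 mm in the bore
- shaft_foot (a point): point on the shaft's axis at the clip ends, its lower end (same as the origin of basket_shaft)
- shaft_coupling (a point): point on the shaft's axis in the middle of the drive coupling, 183 mm from the clip ends; z as the shaft's
- shaft_block: sloping storage block, white plastic between aluminium side plates on a base 130 x 134 mm, about 100 mm tall, fixed; origin at the centre of its underside. Two bores, 27 mm diameter, 50 mm deep, slope 40 degrees from vertical, mouths facing up and to the block's own -x, 60 mm apart; the shaft is in the one at +y, the other is empty
- bore_mouth (a point): centre of the mouth of the shaft's bore, 77 mm above the worktop; axes as the block's (not tilted)
- nylon_collar: bystander: cream nylon ring, 47 mm diameter, 16 mm tall; origin at the centre of its underside
- forceps: bystander: steel forceps lying flat, 18 x 137 x 10 mm; origin at the centre of its underside
- weigh_boat: bystander: white square weighing dish, 82 x 82 x 18 mm; origin at the centre of its underside
Things that resemble listed ones, but are neither listed nor needed, are in the scene too. Of the things that look like the tablet_tray, the largest one is meant.

How it is judged:
By the outcome, as a careful person would: the job done as asked, in the order asked, and still so for the second after the job is handed in, while the arm keeps its last pose, push and grip.
It also fails if it takes over 54 s, if anything falls off the work surface, if the arm or the gripper's body presses on something with over 40 N, if the wrist force passes 120 N, or if a joint passes its speed limit or range.

## Robot

A 6-joint arm with a two-finger parallel gripper is mounted at the origin on a cart in front of the work surface, level with it; the furniture and walls round the work are solid. World frame = base frame: x ahead of the robot, y to its left, z up, the work surface at z = 0. Lengths are in m, angles in rad, forces in N, time in s.
With the tool pointing down it reaches from about 0.25 to 0.725 m from the base axis. Payload 4 kg.
Tool frame: the origin (TCP) lies on the centre line of the jaws, within the pads' length; the fingertips stand ahead of it and the grasp point (between the pads) lies 3 mm ahead of it (bot.tcp_to_tips is the z of the fingertips in the tool frame, in m); z points along the fingers, y is the line along which they close (so a half turn about z gives the same grasp; the last joint's range is limited). The gripper opens to 85 mm and grips with 20 to 120 N. Pads are 22 mm wide; open, the fingers measure 114 mm over their backs; the gripper's body (76 mm by 85 mm) begins 54 mm behind the grasp point. The pads swing forward as they close: fully open they stand 13 mm farther back than shut.
Start: joints at [1.282, 0.241, 0.005, 1.335, 0, 1.571], TCP at [0.142, 0.479, 0.253] pointing down, gripper open.
Joint ranges: [-2.72, 2.72], [-1.05, 1.87], [-1.09, 1.28], [-1.99, 2.15], [-1.42, 1.44], [-3.14, 3.14]. Speed limits (rad/s): [2.79, 2.79, 3.14, 3.14, 3.14, 3.14].

## Interface

Orientations are given as a unit quaternion [x, y, z, w].
In Python, from workcell import telemetry, camera, camera_params, ticket, boxes_of, cut_out, spot_point, bot gives the robot as it stands.
- The arm moves only by the shell command python3 -m creep 'ROWS'. ROWS is text: rows parted by semicolons, each of 5 numbers parted by spaces: the opening, from 0 (shut) to 1 (fully open), then the shift along the tool's x, y, z in units of 150 mm (1.0 is 150 mm), then the turn about the tool's z in units of 180 degrees (1.0 is 180 degrees). In form: claw x y z turn; .... A call has 1 to 12 rows; each row is the pose to reach, as a shift and turn from the pose commanded when the call began, along the tool's axes at that moment, turning the shorter way round; what a row does not reach only later rows make up. A row lasts 1/8 s, in which the tool goes at most 62.5 mm and 10.7 degrees, less where a joint would pass 70% of its speed; a pose out of reach is approached as far as the arm can. A call with a number of a shift or a turn outside -1 to 1 is refused whole. A call with a gripper value outside its range is refused whole. The fingers move at their own pace and stop on an object; the grip force is fixed at half the most. Time passes only in rows, so rows that repeat a pose let the fingers close. It gives the time, the measured TCP pose, the force, the opening and the grip force at its end, in the units of the state.
- telemetry.get_obs(): the state, without advancing time (a new reading comes with each control period).
- camera(name): name is "side" or "top" or "wrist"; returns the picture (480x640x3 uint8, red, green, blue); there is no depth.
- camera_params(name): a dict with "camera_matrix" (3x3 intrinsics, pixels), "eye" and "attitude" of the camera in the world. Camera axes: x right, y down, z forward; pixel columns grow to the right and rows downward; lengths in m; the calibration is good to about 2 mm. A picture is of the moment at which its call begins: read the wrist's pose just before it. camera_params takes no time and is no camera call; for the wrist camera it gives the pose at the moment of the call.
- ticket.job_done(): hands the job in; it is judged then, once.
Trained networks look in the newest picture that a camera, given by its name, has taken for a name from the list of things; names that differ only in an ending like _2 or _b are one class to them, and where a whole thing is asked for, a point or a joint stands for the part that bears it (a point fixed in the world has none). Each returns a list of dicts, best first, with "conf" (0 to 1); they miss things now and then, are a little off and sometimes report something else, mostly with a low value. They report only what shows in the picture. A call takes as long as a camera call. They do not tell look-alikes from the thing itself.
- boxes_of(thing, camera): "at" ([x, y, z] in m, in world coordinates, good to about 4 mm: the middle of the surface that is visible of it).
- cut_out(thing, camera): "pixels" (480x640 bool, what is visible of it).
- spot_point(thing, camera): "at" ([x, y, z] in m, in world coordinates, good to about 4 mm: a listed point, or the origin of a listed thing).
The state is a dict: "clock": time; "joint_pos": joint angles; "joint_vel": joint speeds; "tau": joint torques, N m; "eef_pos": TCP position; "tool_rot": TCP orientation; "ft_force": force on the tool from outside, world axes, zero at the start; "ft_torque": the same for the moment, N m; "grip_width": finger opening in m; "grasp_force": force on a finger pad.
Only numpy, scipy, OpenCV 4.12 (cv2) and the standard library are available. Lean on these libraries where they do the work, as an engineer would, in place of code of your own. Each camera call takes 0.05 s, during which the arm holds its last target. There are 200 camera calls.

## Working session

There is one attempt and no reset: what is moved stays moved. The work goes in short steps, Python scripts to look and compute and a shell command to move; the robot and the scene stay as the last step left them, time stands still between calls to the robot, and variables do not carry over. Pictures are saved under pics/ and viewed, at most 10 in all, crops included, and the job is handed in when it is done.

```bash
ls; mkdir -p pics; cat > h.py <<'E'
import numpy as np, cv2
from scipy.spatial.transform import Rotation as R
from workcell import telemetry, camera, camera_params, ticket, boxes_of, cut_out, spot_point, bot
def snap(n,f=None):
    im=camera(n)
    if f: cv2.imwrite('pics/'+f+'.png',im[...,::-1])
    return im
def pr(n):
    p=camera_params(n); return np.array(p['camera_matrix']),np.array(p['eye']),p['attitude']
E
python3 - <<'E'
from h import *
print([a for a in dir(bot) if a[0]!='_'],bot.tcp_to_tips, telemetry.get_obs())
a=[snap(n) for n in('side','top','wrist')]
for n in('side','top','wrist'): print(n,camera_params(n)); cv2.imwrite(f'pics/{n}0.png',a[['side','top','wrist'].index(n)][...,::-1])
for n in('top','side'):
  for t in ['tablet_1','tablet_tray','basket_1','basket_stand','basket_shaft','shaft_foot','shaft_coupling','shaft_block','bore_mouth','nylon_collar','forceps','weigh_boat']:
    print(n,t,[(np.round(d['at'],3).tolist(),round(d['conf'],2)) for d in spot_point(t,n)])
E
```

```text
pics
['Unreachable', 'tcp_to_tips'] 0.022 {'clock': 0.0, 'joint_pos': array([1.28200173e+00, 2.41385030e-01, 3.71674631e-03, 1.33522559e+00,
       1.27258976e-05, 1.57078719e+00]), 'joint_vel': array([-1.40377795e-03, -1.07999791e-03, -7.02200073e-04, -4.70998145e-04,
       -1.52256084e-03,  5.25835079e-05]), 'tau': array([-8.74848647e-04, -3.72319400e+01,  2.52405900e+01,  1.69621973e-02,
       -2.22236026e-04, -2.94260211e-06]), 'eef_pos': array([0.14222415, 0.47871977, 0.25242404]), 'tool_rot': array([ 1.43891435e-01,  9.89592924e-01, -1.03694114e-03, -1.57215622e-04]), 'ft_force': array([-0.10010164,  0.0386233 , -0.51656691]), 'ft_torque': array([-0.01239298, -0.01427175, -0.00199331]), 'grasp_force': 0.0, 'grip_width': 0.08549297008666812}
side {'camera_matrix': array([[442.87810176,   0.        , 317.15386587],
       [  0.        , 442.87810176, 240.89033569],
       [  0.        ,   0.        ,   1.        ]]), 'eye': array([ 0.15600029, -0.79647501,  1.05959375]), 'attitude': array([ 0.89553638, -0.15740588,  0.06544832, -0.41104075])}
top {'camera_matrix': array([[488.3
[... 1369 characters left out ...]
([0.441, 0.711, 0.002], 0.5)]
side basket_1 [([0.439, -0.068, 0.013], 0.45), ([0.423, 0.024, 0.015], 0.44)]
side basket_stand [([0.534, -0.281, 0.043], 0.65), ([0.427, -0.028, 0.0], 0.57), ([0.6, 0.291, -0.002], 0.35)]
side basket_shaft [([0.53, -0.28, 0.041], 0.48)]
side shaft_foot [([0.533, -0.283, 0.037], 0.48)]
side shaft_coupling [([0.405, -0.318, 0.169], 0.66)]
side shaft_block [([0.429, -0.027, 0.002], 0.7), ([0.589, -0.126, -0.003], 0.66), ([0.53, -0.314, 0.0], 0.62)]
side bore_mouth [([0.501, -0.29, 0.081], 0.8), ([0.528, -0.281, 0.042], 0.44)]
side nylon_collar [([0.593, -0.13, 0.0], 0.45)]
side forceps [([0.602, 0.291, -0.003], 0.59)]
side weigh_boat [([0.399, -0.176, 0.0], 0.87)]
```

View pics/top0.png

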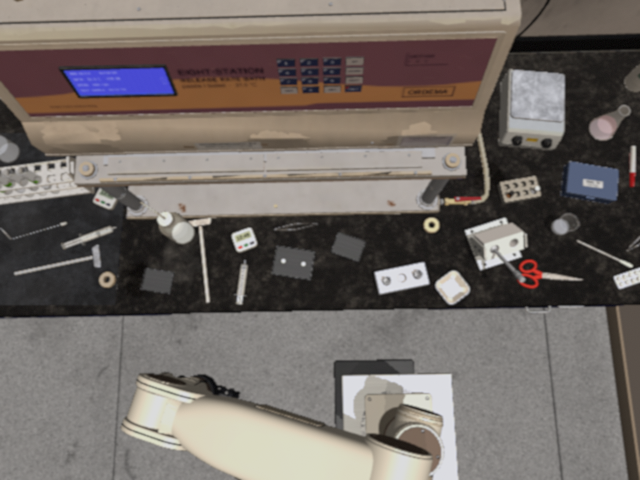

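View pics/side0.png

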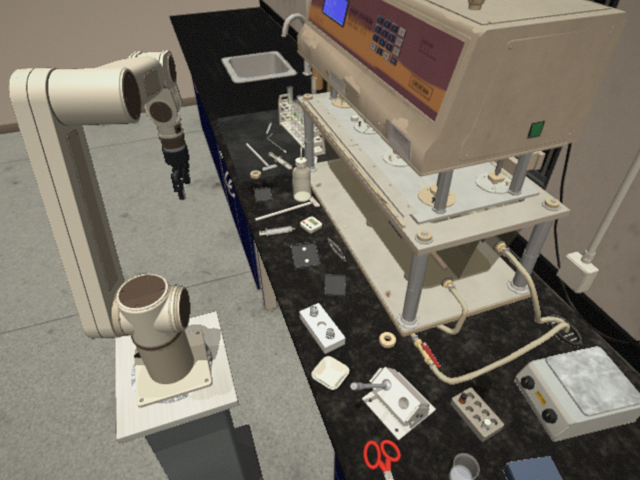

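The top view shows the tray at (292,262) with tablets near (282,261) and (304,262). The stand is at (402,277), and the shaft runs from the block at about (500,240) to its coupling at about (525,270). The side view agrees: stand at (322,325), shaft at (375,385). I'll bring the wrist camera over the tray.

```bash
python3 -m creep '1 -0.3 -0.07 0 0;1 -0.65 -0.15 0 0;1 -1 -0.24 0 0;1 -1 -0.24 0 0' && python3 -m creep '1 -0.3 -0.07 0 0;1 -0.65 -0.15 0 0;1 -1 -0.24 0 0;1 -1 -0.24 0 0;1 -1 -0.24 0 0'
python3 - <<'E'
from h import *
o=telemetry.get_obs();print(o['eef_pos'],o['tool_rot'],camera_params('wrist'))
snap('wrist','w1')
for t in ['tablet_1','tablet_tray','basket_1']:
    print(t,[(np.round(d['at'],4).tolist(),round(d['conf'],2)) for d in spot_point(t,'wrist')])
    for d in cut_out(t,'wrist'):
        y,x=np.nonzero(d['pixels']); print(x.mean(),y.mean(),len(x))
E
```

```text
clock: 1.85
eef_pos: [0.2786, 0.4003, 0.2533]
tool_rot: [0.147, 0.989, -0.0, 0.0]
ft_force: [-0.7, 0.2, -0.4]
grip_width: 0.0856
grasp_force: 0.0
clock: 2.48
eef_pos: [0.4088, 0.3253, 0.2531]
tool_rot: [0.144, 0.99, -0.0, -0.001]
ft_force: [-0.4, -0.2, -0.4]
grip_width: 0.0855
grasp_force: 0.0
[0.4087568  0.32529501 0.25309923] [ 1.43735171e-01  9.89616048e-01 -4.48981073e-05 -5.25603310e-04] {'camera_matrix': array([[358.39220722,   0.        , 318.10278895],
       [  0.        , 358.39220722, 235.52036243],
       [  0.        ,   0.        ,   1.        ]]), 'eye': array([0.33272735, 0.34711852, 0.37411543]), 'attitude': array([0.79134282, 0.59088533, 0.09354396, 0.12601822])}
tablet_1 [([0.4824, 0.2697, -0.0023], 0.56), ([0.4895, 0.3301, 0.0036], 0.53)]
289.07758620689657 274.26724137931035 116
344.37007874015745 268.65354330708664 127
tablet_tray [([0.4872, 0.2983, 0.0005], 0.77)]
316.36212583995115 269.10714722052535 8185
204.2658126501201 337.30184147317857 1249
basket_1 [([0.4168, 0.0218, 0.0149], 0.58)]
41.15581395348837 299.43372093023254 860
```

View pics/w1.png

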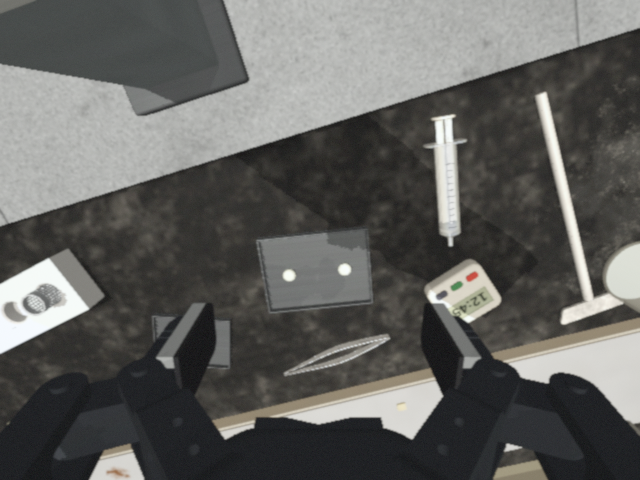

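The wrist view shows the real tray at (315,270) with tablets at (289,274) and (344,269). The smaller look-alike tray is at (190,340) and the stand is at left.

```bash
cat >> h.py <<'E'
def ray(n,uv,P=None):
    K,e,q=P or pr(n); return e,R.from_quat(q).apply(np.linalg.inv(K)@[*uv,1])
def onz(n,uv,z,P=None):
    e,d=ray(n,uv,P); return e+d*(z-e[2])/d[2]
def tri(rays):
    A=0;b=0
    for e,d in rays:
        d=d/np.linalg.norm(d);M=np.eye(3)-np.outer(d,d);A=A+M;b=b+M@e
    return np.linalg.solve(A,b)
def units(target,yawy=None):
    "shift/turn in move units to bring TCP to target, tool y to heading yawy(deg)"
    o=telemetry.get_obs();r=R.from_quat(o['tool_rot']);s=r.inv().apply(np.array(target)-o['eef_pos'])/.15
    y=r.apply([0,1,0]);a=np.degrees(np.arctan2(y[1],y[0]));t=None
    if yawy is not None: t=-((yawy-a+90)%180-90)/180
    return np.round(s,3),t,'yaw',round(a,1)
E
python3 - <<'E'
from h import *
for uv in [(289,274),(344.4,268.7)]: print(onz('wrist',uv,.009))
for uv in [(257,239),(369,228),(372,301),(269,311)]: print(onz('wrist',uv,.010))
a=onz('wrist',(289,274),.009);a[2]=.13
print(units(a,0))
top=[]
camera('top');camera('side')
for n in('top','side'):
  for t in('tablet_1','basket_1'):
    for d in cut_out(t,n):
        y,x=np.nonzero(d['pixels']); print(n,t,x.mean(),y.mean(),len(x),onz(n,(x.mean(),y.mean()),.009 if t[0]=='t' else .05),d['conf'])
E
```

```text
[0.48121098 0.2694166  0.009     ]
[0.49245199 0.3301669  0.009     ]
[0.43209413 0.24926636 0.01      ]
[0.45409903 0.36753003 0.01      ]
[0.5393954  0.34992381 0.01      ]
[0.51844425 0.23334368 0.01      ]
(array([-0.569, -0.222,  0.823]), np.float64(0.40858777241840316), 'yaw', np.float64(73.5))
top basket_1 385.48979591836735 280.0816326530612 49 [0.42084761 0.02594722 0.05      ] 0.44
top basket_1 417.10769230769233 273.89230769230767 65 [ 0.43727087 -0.06765656  0.05      ] 0.44
side tablet_1 370.49763033175356 385.07582938388623 211 [ 0.48911385 -0.24198021  0.009     ] 0.26
side basket_1 329.96610169491527 333.4237288135593 59 [ 0.43725427 -0.07794109  0.05      ] 0.64
```

```bash
python3 -m creep '0.35 -0.1 -0.05 0.1 0.06;0.35 -0.2 -0.1 0.25 0.12;0.35 -0.3 -0.15 0.4 0.18;0.35 -0.42 -0.2 0.55 0.24;0.35 -0.52 -0.22 0.7 0.3;0.35 -0.57 -0.22 0.8 0.36;0.35 -0.57 -0.22 0.82 0.42;0.35 -0.57 -0.22 0.82 0.467;0.35 -0.57 -0.22 0.82 0.467;0.35 -0.57 -0.22 0.82 0.467'
python3 - <<'E'
from h import *
P=pr('wrist'); snap('wrist','w2')
L=[(289,274),(344.4,268.7)]
K,e,q=P
e0=np.array([0.33272735, 0.34711852, 0.37411543]);q0=[0.79134282, 0.59088533, 0.09354396, 0.12601822]
for d in cut_out('tablet_1','wrist'):
    y,x=np.nonzero(d['pixels']);uv=(x.mean(),y.mean());print(uv,len(x),onz('wrist',uv,.009,P))
    for l in L: print(tri([ray('',uv,P),ray('',l,(K,e0,q0))]))
print(telemetry.get_obs()['eef_pos'])
E
```

```text
clock: 4.38
eef_pos: [0.4821, 0.2689, 0.1304]
tool_rot: [0.769, 0.64, 0.0, 0.0]
ft_force: [-0.8, -0.6, 0.1]
grip_width: 0.0297
grasp_force: 0.0
(np.float64(317.1943661971831), np.float64(145.7774647887324)) 355 [0.49325728 0.32951073 0.009     ]
[0.48363736 0.30161258 0.02378658]
[0.49320454 0.32953398 0.00626022]
(np.float64(318.5844155844156), np.float64(234.2694805194805)) 308 [0.48306503 0.26918552 0.009     ]
[0.48273529 0.26792029 0.00417418]
[0.47619293 0.3126528  0.07639879]
[0.48212015 0.2689171  0.13045623]
```

View pics/w2.png

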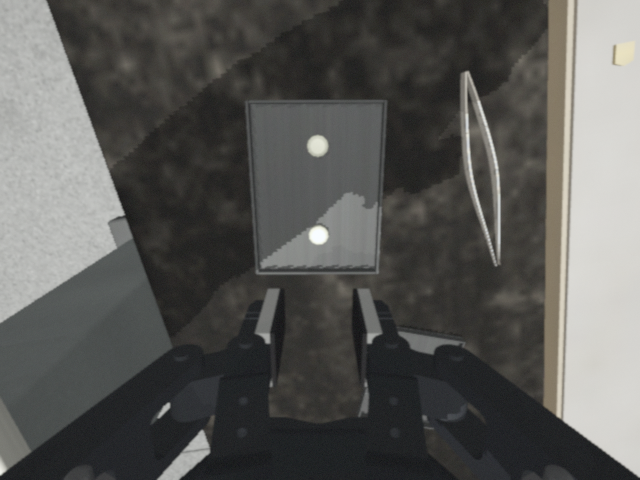

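Tablets are at (318,234) and (317,146) in this view. The jaws are square to the tray and centred over the near one, so I'll descend and grip.

```bash
python3 -m creep '0.35 0 0.005 0.2 0;0.35 0 0.005 0.4 0;0.35 0 0.005 0.55 0;0.35 0 0.005 0.65 0;0.35 0 0.005 0.695 0;0.35 0 0.005 0.695 0;0 0 0.005 0.695 0;0 0 0.005 0.695 0;0 0 0.005 0.695 0;0 0 0.005 0.695 0;0 0 0.005 0.695 0' && python3 -m creep '0 0 0 -0.1 0;0 0 0 -0.3 0;0 0 0 -0.6 0;0 0 0 -0.8 0;0 0 0 -0.8 0'
python3 - <<'E'
from h import *
P=pr('wrist'); snap('wrist','w3')
for t in('tablet_1','basket_1'):
  for d in cut_out(t,'wrist'):
    y,x=np.nonzero(d['pixels']);print(t,x.mean(),y.mean(),len(x),d['conf'])
E
```

```text
clock: 5.85
eef_pos: [0.4835, 0.2691, 0.0271]
tool_rot: [0.769, 0.639, 0.001, 0.0]
ft_force: [-0.4, -0.2, 6.4]
grip_width: 0.0091
grasp_force: 59.1
clock: 6.48
eef_pos: [0.4846, 0.2697, 0.1496]
tool_rot: [0.769, 0.639, 0.003, 0.001]
ft_force: [-0.8, -0.0, 0.3]
grip_width: 0.0089
grasp_force: 58.6
tablet_1 313.4695340501792 146.23655913978496 279 0.87
tablet_1 318.2816666666667 306.0133333333333 600 0.73
```

```bash
python3 -c "
import cv2;i=cv2.imread('pics/w3.png');cv2.imwrite('pics/w3c.png',cv2.resize(i[230:390,220:420],None,fx=4,fy=3.7,interpolation=2))"
```

```text
(no output)
```

View pics/w3c.png

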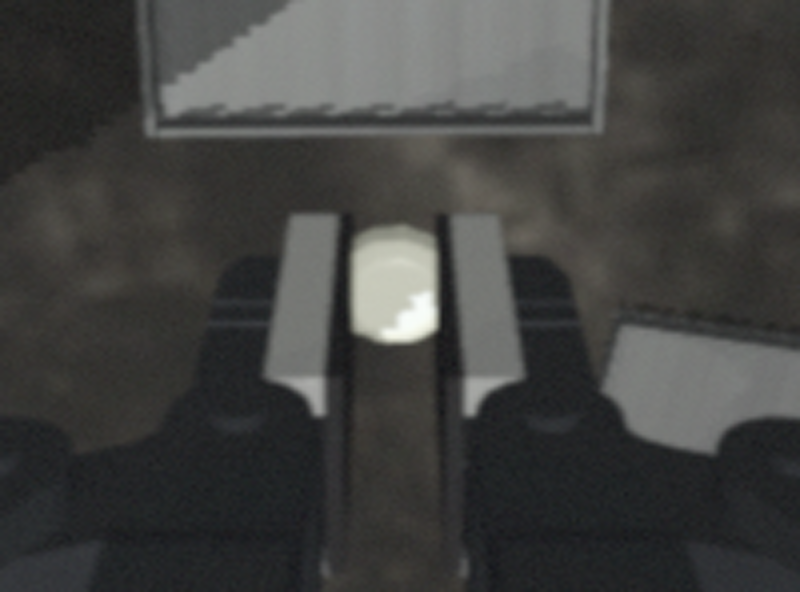

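The tablet is gripped flat near the pad tips, centred at about (395,285) in the crop. Next stop is the near basket.

```bash
python3 -m creep '0 -0.2 -0.01 -0.1 0;0 -0.5 -0.03 -0.14 0;0 -0.85 -0.05 -0.14 0;0 -0.85 -0.05 -0.14 0' && python3 -m creep '0 -0.2 -0.01 0 0;0 -0.5 -0.03 0 0;0 -0.75 -0.05 0 0;0 -0.85 -0.05 0 0;0 -0.85 -0.05 0 0'
python3 - <<'E'
from h import *
P=pr('wrist'); snap('wrist','w4'); o=telemetry.get_obs()
for t in('tablet_1','basket_1'):
  for d in cut_out(t,'wrist'):
    y,x=np.nonzero(d['pixels']);u=(x.mean(),y.mean());print(t,u,len(x),d['conf'],x.min(),x.max(),y.min(),y.max(),onz('',u,.05,P),onz('',u,o['eef_pos'][2]-.015,P))
print(o['eef_pos'],P)
E
```

```text
clock: 7.12
eef_pos: [0.4495, 0.1417, 0.1655]
tool_rot: [0.771, 0.637, -0.003, -0.001]
ft_force: [-0.0, 0.1, 0.9]
grip_width: 0.0089
grasp_force: 58.7
clock: 7.75
eef_pos: [0.4212, 0.0208, 0.1666]
tool_rot: [0.77, 0.638, -0.0, -0.0]
ft_force: [-0.1, 0.3, 0.4]
grip_width: 0.0087
grasp_force: 58.7
tablet_1 (np.float64(318.8600746268657), np.float64(306.0764925373134)) 536 0.58 310 328 291 321 [ 0.41209633 -0.03261428  0.05      ] [0.42250372 0.02344899 0.15173108]
basket_1 (np.float64(370.4752475247525), np.float64(327.45544554455444)) 101 0.63 366 375 319 338 [ 0.44734517 -0.0578568   0.05      ] [0.44265831 0.00901582 0.15173108]
basket_1 (np.float64(319.6919758412424), np.float64(234.07937877480586)) 1159 0.58 303 336 213 254 [0.42306407 0.02272308 0.05      ] [0.42877485 0.05508981 0.15173108]
[0.42145978 0.02138606 0.16673108] (array([[358.39220722,   0.        , 318.10278895],
       [  0.        , 358.39220722, 235.52036243],
       [  0.        ,   0.        ,   1.        ]]), array([0.43640018, 0.09830747, 0.28756749]), array([ 0.9832427 , -0.09165231, -0.0151176 ,  0.15686017]))
```

View pics/w4.png

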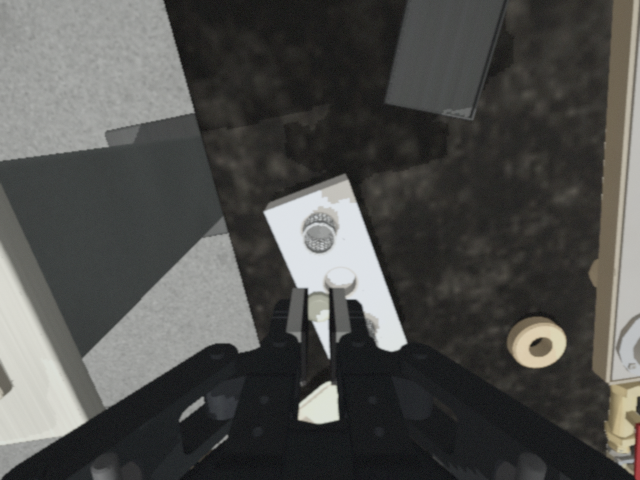

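The near basket's rim is centred at about (319,238) and its base shows above that. The tablet is still in the jaws at (318,306).

```bash
python3 - <<'E'
from h import *
P=pr('wrist')
for v in (237,239): print(onz('',(319.5,v),.052,P))
# rim triangulated with first wrist view / rim size
im=cv2.imread('pics/w4.png'); cv2.imwrite('pics/w4c.png',cv2.resize(im[195:275,270:370],None,fx=6,fy=6,interpolation=2))
K,e,q=P
def ring(c,r,z):
    a=np.linspace(0,2*np.pi,60);X=np.c_[c[0]+r*np.cos(a),c[1]+r*np.sin(a),0*a+z]
    p=R.from_quat(q).inv().apply(X-e)@K.T;return p[:,:2]/p[:,2:]
for z in(.047,.052,.057):
  c=onz('',(319.5,238),z,P); p=ring(c,.012,z);print(z,c,p.min(0),p.max(0))
E
```

```text
[0.42314074 0.02217497 0.052     ]
[0.4228753  0.02073524 0.052     ]
0.047 [0.42272148 0.01980492 0.047     ] [302.58029068 221.70738792] [336.41499384 253.80091424]
0.052 [0.42300814 0.02145577 0.052     ] [302.22175713 221.35675279] [336.77340434 254.1309162 ]
0.057 [0.4232948  0.02310662 0.057     ] [301.84769977 220.99069359] [337.14733231 254.47499637]
```

View pics/w4c.png

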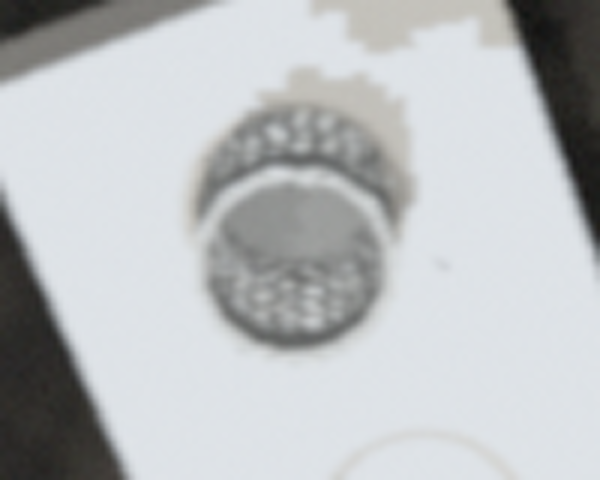

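```bash
python3 -m creep '0 0 0.01 0.15 0;0 0 0.01 0.35 0;0 0 0.01 0.5 0;0 0 0.01 0.575 0;0 0 0.01 0.575 0;0 0 0.01 0.575 0' && python3 -m creep '0.35 0 0 0 0;0.35 0 0 0 0;0.35 0 0 0 0;0.35 0 0 -0.15 0;0.35 0 0 -0.4 0;0.35 0 0 -0.6 0;0.35 0 0 -0.6 0;0.35 0 0 -0.6 0'
python3 - <<'E'
from h import *
im=snap('wrist','w5'); P=pr('wrist')
for d in cut_out('tablet_1','wrist'):
    y,x=np.nonzero(d['pixels']);u=(x.mean(),y.mean());print(u,len(x),d['conf'],onz('',u,.026,P))
cv2.imwrite('pics/w5c.png',cv2.resize(im[180:400,220:420,::-1],None,fx=2.7,fy=2.7,interpolation=2))
print(units([.493,.3297,.17],-10.5))
E
```

```text
clock: 8.65
eef_pos: [0.4234, 0.0209, 0.0815]
tool_rot: [0.769, 0.639, 0.001, 0.0]
ft_force: [0.1, 0.4, 0.0]
grip_width: 0.0089
grasp_force: 58.7
clock: 9.65
eef_pos: [0.4221, 0.0205, 0.1703]
tool_rot: [0.769, 0.639, -0.0, -0.0]
ft_force: [0.1, 0.3, -0.0]
grip_width: 0.0299
grasp_force: 0.0
(array([ 2.114,  0.088, -0.004]), np.float64(-0.0006183483678339504), 'yaw', np.float64(-10.6))
```

View pics/w5c.png

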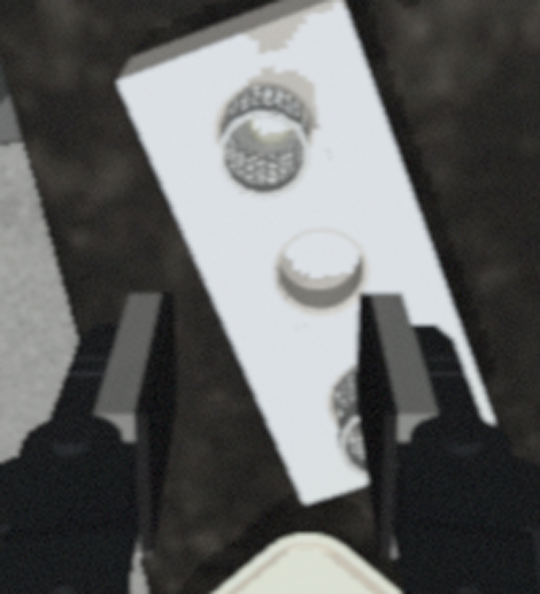

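The bright patch inside the near basket at (265,125) is the dropped tablet, and none is lying on the stand. On to tablet 2.

```bash
python3 -m creep '0.35 0.25 0.01 0 0;0.35 0.6 0.02 0 0;0.35 1 0.04 0 0' && python3 -m creep '0.35 0.35 0.01 0 0;0.35 0.7 0.02 0 0;0.35 0.95 0.04 0 0;0.35 1 0.04 0 0;0.35 1 0.04 0 0;0.35 1 0.04 0 0'
python3 - <<'E'
from h import *
im=snap('wrist','w6'); P=pr('wrist')
for d in cut_out('tablet_2','wrist'):
    y,x=np.nonzero(d['pixels']);u=(x.mean(),y.mean());a=onz('',u,.008,P);a[2]=.0265;print(u,len(x),d['conf'],a,units(a,-10.5))
print(telemetry.get_obs()['eef_pos'])
E
```

```text
clock: 10.12
eef_pos: [0.4557, 0.1676, 0.1697]
tool_rot: [0.77, 0.638, -0.001, -0.0]
ft_force: [1.4, -0.4, 0.4]
grip_width: 0.0296
grasp_force: 0.0
clock: 10.88
eef_pos: [0.4891, 0.3118, 0.1703]
tool_rot: [0.77, 0.638, -0.001, 0.0]
ft_force: [0.2, 0.0, 0.1]
grip_width: 0.0297
grasp_force: 0.0
(np.float64(319.1022222222222), np.float64(196.77333333333334)) 225 0.64 [0.49394308 0.32990657 0.0265    ] (array([0.124, 0.007, 0.962]), np.float64(-0.0011009266999111211), 'yaw', np.float64(-10.7))
[0.48945103 0.31189021 0.17087525]
```

```bash
python3 -m creep '0.35 0.08 0.007 0.15 0;0.35 0.124 0.007 0.4 0;0.35 0.124 0.007 0.65 0;0.35 0.124 0.007 0.85 0;0.35 0.124 0.007 0.955 0;0.35 0.124 0.007 0.955 0;0.35 0.124 0.007 0.955 0;0 0.124 0.007 0.955 0;0 0.124 0.007 0.955 0;0 0.124 0.007 0.955 0;0 0.124 0.007 0.955 0;0 0.124 0.007 0.955 0' && python3 -m creep '0 0 0 -0.1 0;0 0 0 -0.3 0;0 0 0 -0.6 0;0 0 0 -0.9 0;0 0 0 -0.95 0;0 0 0 -0.95 0'
python3 - <<'E'
from h import *
print(units([.4405,-.070,.17],-10.5))
im=snap('wrist','w7'); P=pr('wrist');o=telemetry.get_obs()
for d in cut_out('tablet_2','wrist'):
    y,x=np.nonzero(d['pixels']);u=(x.mean(),y.mean());print(u,len(x),d['conf'],onz('',u,o['eef_pos'][2]-.019,P)-o['eef_pos'])
E
```

```text
clock: 12.48
eef_pos: [0.494, 0.3312, 0.0274]
tool_rot: [0.769, 0.639, -0.0, 0.0]
ft_force: [0.4, 0.8, 0.4]
grip_width: 0.0003
grasp_force: 0.0
clock: 13.22
eef_pos: [0.4943, 0.3315, 0.1711]
tool_rot: [0.769, 0.639, 0.001, 0.0]
ft_force: [-0.0, -1.0, 0.1]
grip_width: 0.0002
grasp_force: 0.0
(array([-2.697,  0.14 ,  0.004]), np.float64(-0.0006007328624878344), 'yaw', np.float64(-10.6))
(np.float64(357.12444444444446), np.float64(220.17777777777778)) 225 0.72 [ 0.02332323  0.03599883 -0.019     ]
```

```bash
python3 - <<'E'
from h import *
im=cv2.imread('pics/w7.png'); P=pr('wrist')
cv2.imwrite('pics/w7c.png',cv2.resize(im[160:340,240:420],None,fx=3.2,fy=3.2,interpolation=2))
for d in cut_out('tablet_2','wrist'):
    y,x=np.nonzero(d['pixels']);u=(x.mean(),y.mean());a=onz('',u,.008,P);print(a,x.min(),x.max(),y.min(),y.max(),units(a,-10.5))
E
```

```text
[0.52460517 0.32439633 0.008     ] 349 365 212 228 (array([0.   , 0.217, 1.068]), np.float64(-0.0006166695262156926), 'yaw', np.float64(-10.6))
```

View pics/w7c.png

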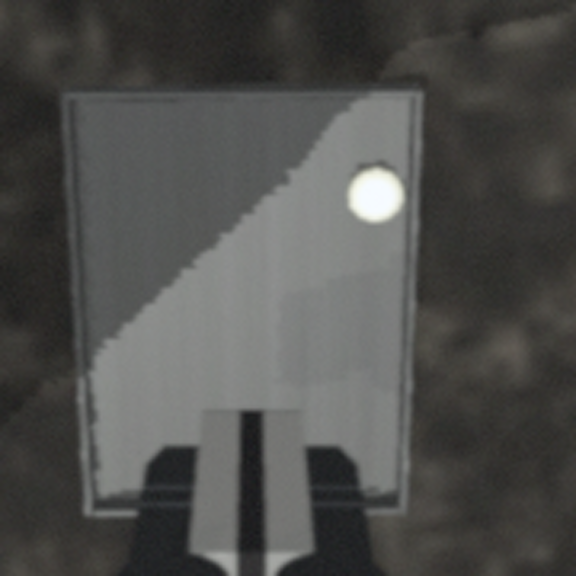

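The tablet popped out from under the tips and now lies flat at crop (375,195), about 1 mm off the far wall. I'll re-grip with the jaws turned 90°, offset from the wall and slightly lower.

```bash
python3 -m creep '0.27 0 0.05 0 -0.06;0.27 -0.01 0.1 0.1 -0.12;0.27 -0.01 0.17 0.2 -0.18;0.27 -0.01 0.17 0.3 -0.24;0.27 -0.01 0.17 0.4 -0.3;0.27 -0.01 0.17 0.45 -0.36;0.27 -0.01 0.17 0.45 -0.42;0.27 -0.01 0.17 0.45 -0.48;0.27 -0.01 0.17 0.45 -0.5;0.27 -0.01 0.17 0.45 -0.5;0.27 -0.01 0.17 0.45 -0.5'
python3 - <<'E'
from h import *
im=snap('wrist','w8'); P=pr('wrist')
for d in cut_out('tablet_2','wrist'):
    y,x=np.nonzero(d['pixels']);u=(x.mean(),y.mean());a=onz('',u,.008,P);print(a,u,len(x))
print(units([.5192,.3254,.0245],79.5),telemetry.get_obs()['eef_pos'])
E
```

```text
clock: 14.75
eef_pos: [0.5183, 0.3248, 0.1016]
tool_rot: [0.093, 0.996, -0.001, -0.001]
ft_force: [-0.5, -0.1, -0.8]
grip_width: 0.0231
grasp_force: 0.0
[0.52578619 0.32484104 0.008     ] (np.float64(321.6317204301075), np.float64(259.6290322580645)) 372
(array([-0.004,  0.004,  0.517]), np.float64(-0.0007985110484622422), 'yaw', np.float64(79.4)) [0.51858045 0.32500452 0.10205587]
```

```bash
python3 -m creep '0.27 0 0.003 0.15 0;0.27 0 0.003 0.35 0;0.27 -0.005 0.003 0.46 0;0.27 -0.005 0.003 0.515 0;0.27 -0.005 0.003 0.515 0;0.27 -0.005 0.003 0.515 0;0 -0.005 0.003 0.515 0;0 -0.005 0.003 0.515 0;0 -0.005 0.003 0.515 0;0 -0.005 0.003 0.515 0'
python3 -m creep '0 0 0 -0.1 0;0 0 0 -0.3 0;0 0 0 -0.6 0;0 0 0 -0.9 0;0 0 0 -0.95 0;0 0 0 -0.95 0'
python3 - <<'E'
from h import *
im=snap('wrist','w9'); P=pr('wrist');o=telemetry.get_obs()
for d in cut_out('tablet_2','wrist'):
    y,x=np.nonzero(d['pixels']);u=(x.mean(),y.mean());print(u,len(x),d['conf'],onz('',u,o['eef_pos'][2]-.015,P)-o['eef_pos'])
print(units([.44,-.070,.17],79.5))
E
```

```text
clock: 16.1
eef_pos: [0.5202, 0.3258, 0.0262]
tool_rot: [0.092, 0.996, 0.0, 0.001]
ft_force: [-1.0, 0.1, 5.6]
grip_width: 0.0091
grasp_force: 59.0
clock: 16.85
eef_pos: [0.5197, 0.3255, 0.1683]
tool_rot: [0.092, 0.996, 0.0, 0.0]
ft_force: [0.2, -0.3, -0.7]
grip_width: 0.0094
grasp_force: 58.6
(np.float64(318.35174953959483), np.float64(318.5930018416206)) 543 0.6 [ 0.0026565 -0.0012798 -0.015    ]
(array([ 0.031, -2.684, -0.02 ]), np.float64(-0.0005824108344997272), 'yaw', np.float64(79.4))
```

```bash
python3 -m creep '0 0 -0.2 0 0;0 0.02 -0.55 0 0;0 0.03 -0.95 0 0' && python3 -m creep '0 0 -0.35 0 0;0 0.01 -0.7 0 0;0 0.02 -1 0 0' && python3 -m creep '0 0 -0.3 0 0;0 0.02 -0.55 0 0;0 0.03 -0.7 0 0;0 0.03 -0.73 0 0;0 0.03 -0.73 0 0;0 0.03 -0.73 0 0'
python3 - <<'E'
from h import *
im=snap('wrist','w10'); P=pr('wrist');o=telemetry.get_obs();print(o['eef_pos'])
for t in('tablet_2','basket_2'):
  for d in cut_out(t,'wrist'):
    y,x=np.nonzero(d['pixels']);u=(x.mean(),y.mean());print(t,u,len(x),d['conf'],x.min(),x.max(),y.min(),y.max(),onz('',u,o['eef_pos'][2]-.0175,P)-o['eef_pos'],onz('',u,.047,P))
cv2.imwrite('pics/w10c.png',cv2.resize(im[180:360,220:420,::-1],None,fx=3.2,fy=3.2,interpolation=2))
E
```

```text
clock: 17.32
eef_pos: [0.4874, 0.1849, 0.1656]
tool_rot: [0.092, 0.996, -0.001, -0.002]
ft_force: [0.8, -0.8, 0.4]
grip_width: 0.0096
grasp_force: 58.7
clock: 17.7
eef_pos: [0.4565, 0.0375, 0.166]
tool_rot: [0.093, 0.996, -0.0, -0.002]
ft_force: [0.2, -1.3, 0.8]
grip_width: 0.0092
grasp_force: 58.7
clock: 18.45
eef_pos: [0.4339, -0.0667, 0.1674]
tool_rot: [0.092, 0.996, 0.0, -0.0]
ft_force: [0.8, -0.0, -0.3]
grip_width: 0.0094
grasp_force: 58.7
[ 0.43394082 -0.06666133  0.16752502]
tablet_2 (np.float64(318.42241379310343), np.float64(318.84655172413795)) 580 0.87 309 328 303 334 [ 0.00433606 -0.00152771 -0.0175    ] [ 0.49956368 -0.07949479  0.047     ]
tablet_2 (np.float64(433.9909090909091), np.float64(194.98181818181817)) 110 0.62 429 439 188 202 [-0.04176046  0.05307441 -0.0175    ] [0.41917486 0.01572715 0.047     ]
tablet_2 (np.float64(25.167213114754098), np.float64(389.4087431693989)) 915 0.23 0 45 375 406 [ 0.01644173 -0.14483098 -0.0175    ] [ 0.52067503 -0.32940477  0.047     ]
basket_2 (np.float64(439.25823754789275), np.float64(195.92490421455938)) 1305 0.56 416 461 176 216 [-0.04100809  0.05507436 -0.0175    ] [0.42048693 0.01921491 0.047     ]
basket_2 (np.float64(69.70790809054108), np.float64(367.86886367523806)) 17539 0.53 0 167 281 463 [ 0.00877169 -0.11930737 -0.0175    ] [ 0.50729908 -0.28489354  0.047     ]
```

View pics/w10c.png

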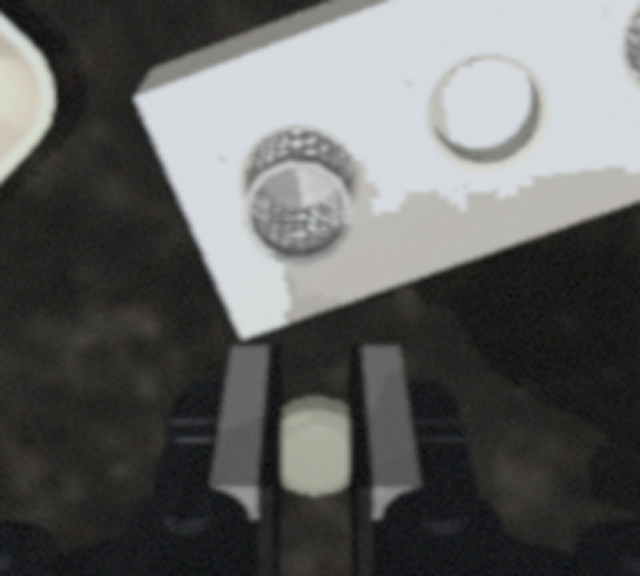

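The empty basket's rim is centred at full-image pixel (314,245). The tablet is held at (318,319).

```bash
python3 - <<'E'
from h import *
P=pr('wrist');c=onz('',(313.8,245.3),.052,P);print(c,np.linalg.norm(c[:2]-[.423,.0214]))
off=np.array([.0043,-.0012]);print(units([*(c[:2]-off),.080],79.5))
E
```

```text
[ 0.43849747 -0.07159495  0.052     ] 0.09427742072519693
(array([-0.006, -0.024,  0.585]), np.float64(-0.0001373063113466028), 'yaw', np.float64(79.5))
```

```bash
python3 -m creep '0 -0.006 -0.024 0.15 0;0 -0.006 -0.024 0.35 0;0 -0.006 -0.024 0.5 0;0 -0.006 -0.024 0.585 0;0 -0.006 -0.024 0.585 0;0 -0.006 -0.024 0.585 0' && python3 -m creep '0.35 0 0 0 0;0.35 0 0 0 0;0.35 0 0 0 0;0.35 0 0 -0.15 0;0.35 0 0 -0.4 0;0.35 0 0 -0.7 0;0.35 0 0 -0.8 0;0.35 0 0 -0.8 0'
python3 - <<'E'
from h import *
im=snap('wrist','w11'); P=pr('wrist')
for t in ('tablet_2',):
  for d in cut_out(t,'wrist'):
    y,x=np.nonzero(d['pixels']);u=(x.mean(),y.mean());print(t,u,len(x),d['conf'],onz('',u,.025,P))
for n in('top','side'):
  camera(n)
  for t in('shaft_coupling','bore_mouth','shaft_foot'):
    print(n,t,[(np.round(d['at'],4).tolist(),round(d['conf'],2)) for d in spot_point(t,n)])
print(telemetry.get_obs()['eef_pos'])
E
```

```text
clock: 19.35
eef_pos: [0.4348, -0.0712, 0.0808]
tool_rot: [0.092, 0.996, -0.0, 0.001]
ft_force: [-0.4, -0.6, 0.4]
grip_width: 0.0093
grasp_force: 58.7
clock: 20.35
eef_pos: [0.435, -0.0714, 0.2014]
tool_rot: [0.092, 0.996, -0.0, 0.002]
ft_force: [-0.8, -0.1, -0.3]
grip_width: 0.0299
grasp_force: 0.0
tablet_2 (np.float64(318.3625), np.float64(222.16875)) 160 0.67 [ 0.43959806 -0.07298537  0.025     ]
tablet_2 (np.float64(426.59223300970876), np.float64(182.89320388349515)) 103 0.43 [0.42279148 0.02145319 0.025     ]
tablet_2 (np.float64(43.8577648766328), np.float64(353.6611030478955)) 1378 0.41 [ 0.52151359 -0.36065195  0.025     ]
top shaft_coupling [([0.405, -0.3188, 0.169], 0.64)]
top bore_mouth [([0.5026, -0.2882, 0.076], 0.77), ([0.4271, 0.0217, 0.0158], 0.46)]
top shaft_foot []
side shaft_coupling [([0.4051, -0.32, 0.1701], 0.75)]
side bore_mouth [([0.5015, -0.2915, 0.0817], 0.82)]
side shaft_foot [([0.5341, -0.2832, 0.0368], 0.64)]
[ 0.43386829 -0.07116481  0.19960937]
```

Both tablets are detected inside the baskets. Now the shaft.

```bash
python3 -m creep '0.35 -0.02 -0.2 -0.1 -0.05;0.5 -0.05 -0.5 -0.3 -0.1;0.6 -0.1 -0.8 -0.4 -0.147;0.6 -0.1 -0.8 -0.4 -0.147;0.6 -0.1 -0.8 -0.4 -0.147'
python3 - <<'E'
from h import *
import pickle
im=snap('wrist','w12'); P=pr('wrist');o=telemetry.get_obs();print(o['eef_pos'],o['joint_pos'])
res={}
for t in('shaft_coupling','shaft_foot','bore_mouth'):
    print(t,[(np.round(d['at'],4).tolist(),round(d['conf'],2)) for d in spot_point(t,'wrist')])
D=cut_out('basket_shaft','wrist')
for d in D:
    y,x=np.nonzero(d['pixels']);print(x.mean(),y.mean(),x.min(),x.max(),y.min(),y.max(),len(x),d['conf'])
pickle.dump((P,[d['pixels'] for d in D]),open('v12.pkl','wb'))
print(units([.405,-.3195,.26],106))
E
```

```text
clock: 21.48
eef_pos: [0.4263, -0.1916, 0.2595]
tool_rot: [-0.137, 0.991, 0.001, -0.0]
ft_force: [-0.2, 0.9, -0.3]
grip_width: 0.051
grasp_force: 0.0
[ 0.42627639 -0.19107573  0.25931315] [-4.21602696e-01  1.74251922e-01 -6.32652041e-02  1.33504456e+00
  3.48872234e-04 -6.98108863e-01]
shaft_coupling [([0.4065, -0.3199, 0.1719], 0.83), ([0.5282, -0.3188, -0.0026], 0.65)]
shaft_foot [([0.5325, -0.2801, 0.0408], 0.22)]
bore_mouth [([0.4999, -0.2887, 0.0789], 0.84)]
143.78751084128362 201.00549291702805 90 206 139 277 3459 0.63
(array([ 0.374, -0.785, -0.003]), np.float64(-0.00036081532485220515), 'yaw', np.float64(105.9))
```

```bash
python3 -m creep '0.6 0.1 -0.2 0 0;0.6 0.25 -0.5 0 0;0.6 0.34 -0.7 0 0;0.6 0.374 -0.785 0 0;0.6 0.374 -0.785 0 0;0.6 0.374 -0.785 0 0'
cat > fit.py <<'E'
from h import *
import pickle
from scipy.optimize import least_squares
def sil(C,th,ph,P,n=40):
    "predicted mask of coupling+rod (visible part 60..200mm), C = point at 183mm"
    K,e,q=P;d=np.array([np.sin(th)*np.cos(ph),np.sin(th)*np.sin(ph),np.cos(th)])
    u=np.cross(d,[0,0,1]) if abs(d[2])<.999 else np.array([1,0,0.]);u/=np.linalg.norm(u);v=np.cross(d,u)
    m=np.zeros((480,640),np.uint8)
    for a,b,r in((.052,.164,.005),(.164,.2,.008)):
        t=np.linspace(0,2*np.pi,24)
        X=np.vstack([C+d*(s-.183)+r*(np.cos(t)[:,None]*u+np.sin(t)[:,None]*v) for s in(a,b)])
        p=R.from_quat(q).inv().apply(X-e)@K.T
        if (p[:,2]<.01).any(): continue
        p=(p[:,:2]/p[:,2:]*16).round().astype(np.int32)
        cv2.fillConvexPoly(m,cv2.convexHull(p),1,shift=4)
    return m>0
def axis(mask):
    y,x=np.nonzero(mask);c=np.array([x.mean(),y.mean()]);w,V=np.linalg.eigh(np.cov(np.c_[x,y].T));return c,V[:,1]
def line(views):
    N=[];B=[]
    for P,m in views:
        c,v=axis(m);e,r1=ray('',c-40*v,P);_,r2=ray('',c+40*v,P);n=np.cross(r1,r2);n/=np.linalg.norm(n);N.append(n);B.append(n@e)
    N=np.array(N);B=np.array(B);d=np.linalg.svd(N)[2][2];d*=np.sign(d[2]) or 1
    p=np.linalg.lstsq(N,B,rcond=None)[0];return p,d
E
python3 - <<'E'
from fit import *
im=snap('wrist','w13'); P=pr('wrist');o=telemetry.get_obs();print(o['eef_pos'])
for t in('shaft_coupling','bore_mouth'):
    print(t,[(np.round(d['at'],4).tolist(),round(d['conf'],2)) for d in spot_point(t,'wrist')])
D=cut_out('basket_shaft','wrist')
for d in D:
    y,x=np.nonzero(d['pixels']);print(x.mean(),y.mean(),x.min(),x.max(),y.min(),y.max(),len(x),d['conf'])
m=max(D,key=lambda d:d['conf'])['pixels'];pickle.dump((P,m),open('v13.pkl','wb'))
V=[pickle.load(open('v12.pkl','rb')),(P,m)];V[0]=(V[0][0],V[0][1][0])
for n in('side','top'):
    camera(n);DD=cut_out('basket_shaft',n)
    for d in DD:
        y,x=np.nonzero(d['pixels']);print(n,x.mean(),y.mean(),len(x),d['conf'])
    if DD and n=='side': V.append((pr(n),DD[0]['pixels']))
pickle.dump(V,open('V.pkl','wb'))
for S in (V[:2],V):
    p,d=line(S);s=(.1705-p[2])/d[2];print('lean',np.degrees(np.arccos(d[2])),'head',np.degrees(np.arctan2(d[1],d[0])),'at z .1705',p+s*d,'at z.077',p+d*(.077-p[2])/d[2])
E
```

```text
clock: 22.48
eef_pos: [0.4051, -0.3193, 0.26]
tool_rot: [-0.139, 0.99, 0.0, -0.0]
ft_force: [-1.0, -0.2, 0.0]
grip_width: 0.0509
grasp_force: 0.0
[ 0.40519345 -0.31926835  0.26004733]
shaft_coupling [([0.4049, -0.322, 0.1699], 0.7), ([0.5361, -0.2758, 0.0389], 0.67)]
bore_mouth [([0.5032, -0.2882, 0.0781], 0.78)]
318.3569511540526 278.97316156736446 304 331 234 329 1863 0.68
side 371.4650205761317 384.7695473251029 243 0.75
side 330.0 332.5 96 0.31
top 502.28 258.53333333333336 150 0.57
lean 45.88758222540625 head -163.16905911564473 at z .1705 [ 0.40586241 -0.32043118  0.1705    ] at z.077 [ 0.4981738  -0.29250633  0.077     ]
lean 46.388983810607805 head -162.85355014387343 at z .1705 [ 0.40893281 -0.31832561  0.1705    ] at z.077 [ 0.50271749 -0.28939043  0.077     ]
```

```bash
python3 -m creep '0.6 0 -0.005 0.15 -0.006;0.6 0 -0.005 0.35 -0.006;0.6 0 -0.005 0.5 -0.006;0.6 0 -0.005 0.575 -0.006;0.6 0 -0.005 0.575 -0.006;0.3 0 -0.005 0.575 -0.006;0 0 -0.005 0.575 -0.006;0 0 -0.005 0.575 -0.006;0 0 -0.005 0.575 -0.006;0 0 -0.005 0.575 -0.006;0 0 -0.005 0.575 -0.006;0 0 -0.005 0.575 -0.006'
```

```text
clock: 24.38
eef_pos: [0.405, -0.3215, 0.1742]
tool_rot: [-0.147, 0.989, -0.0, -0.0]
ft_force: [-2.6, -0.1, 4.9]
grip_width: 0.0142
grasp_force: 58.8
```

```bash
python3 -m creep '0 0.03 0 -0.03 0;0 0.06 0 -0.065 0;0 0.1 0 -0.105 0;0 0.14 0 -0.15 0;0 0.18 0 -0.195 0;0 0.19 0 -0.21 0;0 0.19 0 -0.21 0;0 0.19 0 -0.21 0'
python3 - <<'E'
from fit import *
camera('wrist');camera('side');P=pr('wrist');o=telemetry.get_obs();print(o['eef_pos'],o['ft_force'],o['ft_torque'])
V=[]
for n in('wrist','side'):
  D=cut_out('basket_shaft',n)
  for d in D:
    y,x=np.nonzero(d['pixels']);c,v=axis(d['pixels']);print(n,x.mean(),y.mean(),len(x),d['conf'],v)
  for t in('shaft_foot','shaft_coupling','bore_mouth'):
    print(t,[(np.round(d['at'],4).tolist(),round(d['conf'],2)) for d in spot_point(t,n)])
M=np.array([.502,-.289,.077]);L=185
h=np.array([-.957,-.291]);g=o['eef_pos']-[0,0,.003]-M;gx=-(g[:2]@h)*1e3;gz=g[2]*1e3;print('G',gx,gz,'lat',g[:2]@[-.291,.957])
for th,f in zip((40,32,24,16,8,3,0,-2),np.linspace(0,1,8)):
    F=np.array([5.8,-6.9])*(1-f)+np.array([.8,-3])*f
    G=F+L*np.array([-np.sin(np.radians(th)),np.cos(np.radians(th))]);print(th,'x',round(-(G[0]-gx)/150,3),'z',round(-(G[1]-gz)/150,3))
E
```

```text
clock: 25.38
eef_pos: [0.3777, -0.3294, 0.205]
tool_rot: [-0.147, 0.989, 0.0, -0.0]
ft_force: [-0.0, -0.1, -0.6]
grip_width: 0.0144
grasp_force: 58.8
[ 0.37778994 -0.32936049  0.20496923] [-0.65809808 -0.00562504 -0.61142718] [-0.07856881  0.09639909  0.01208317]
wrist 318.73330887747613 345.0920763022744 2726 0.63 [0.01207684 0.99992707]
shaft_foot [([0.5072, -0.2871, 0.0699], 0.79)]
shaft_coupling [([0.3788, -0.3307, 0.2009], 0.96), ([0.5051, -0.2876, 0.0685], 0.61)]
bore_mouth [([0.5062, -0.2892, 0.0778], 0.57)]
side 326.09911894273125 374.3898678414097 454 0.48 [0.6012831  0.79903607]
shaft_foot [([0.5066, -0.2905, 0.0667], 0.7)]
shaft_coupling [([0.3792, -0.3261, 0.1988], 0.54), ([0.5071, -0.2888, 0.0678], 0.26)]
bore_mouth [([0.5001, -0.2902, 0.0809], 0.79), ([0.3997, -0.1761, 0.0025], 0.68)]
G -130.6139270715949 124.96922749857724 lat -0.002479863384746633
40 x -0.117 z -0.066
32 x -0.251 z -0.171
24 x -0.398 z -0.255
16 x -0.555 z -0.318
8 x -0.719 z -0.357
3 x -0.821 z -0.371
0 x -0.881 z -0.376
-2 x -0.919 z -0.379
```

```bash
python3 -m creep '0 -0.06 0 -0.035 0;0 -0.12 0 -0.078 0;0 -0.19 0 -0.135 0;0 -0.26 0 -0.187 0;0 -0.33 0 -0.23 0;0 -0.4 0 -0.267 0;0 -0.4 0 -0.267 0'
python3 - <<'E'
from fit import *
camera('wrist');camera('side');o=telemetry.get_obs();print(o['ft_force'])
for n in('wrist','side'):
  for t in('shaft_foot','shaft_coupling'):
    print(t,[(np.round(d['at'],4).tolist(),round(d['conf'],2)) for d in spot_point(t,n)])
E
```

```text
clock: 26.75
eef_pos: [0.4364, -0.3117, 0.2458]
tool_rot: [-0.148, 0.989, -0.0, 0.001]
ft_force: [-1.7, -0.0, -1.0]
grip_width: 0.0141
grasp_force: 61.1
[-0.49060317 -0.22366436 -2.23655479]
shaft_foot [([0.5118, -0.2862, 0.0708], 0.84), ([0.418, 0.0183, 0.0136], 0.3)]
shaft_coupling [([0.4343, -0.3166, 0.2436], 0.7)]
shaft_foot [([0.5087, -0.2901, 0.0684], 0.46)]
shaft_coupling [([0.4335, -0.3125, 0.2374], 0.74)]
```

```bash
python3 -m creep '0 -0.08 0 -0.042 0;0 -0.16 0 -0.078 0;0 -0.24 0 -0.103 0;0 -0.32 0 -0.121 0;0 -0.4 0 -0.133 0;0 -0.48 0 -0.14 0;0 -0.48 0 -0.14 0;0 -0.48 0 -0.14 0'
cat > up.py <<'E'
from fit import *
camera('wrist');camera('side');camera('top');o=telemetry.get_obs();print(o['ft_force'],o['eef_pos'])
V=[]
for n in('wrist','side','top'):
  for t in('shaft_foot','shaft_coupling'):
    print(n,t,[(np.round(d['at'],4).tolist(),round(d['conf'],2)) for d in spot_point(t,n)])
  for d in cut_out('basket_shaft',n):
    y,x=np.nonzero(d['pixels']);c,v=axis(d['pixels']);print(n,c,x.min(),x.max(),y.min(),y.max(),len(x),round(d['conf'],2),v)
    V.append((n,pr(n),d['pixels'],d['conf']))
pickle.dump(V,open('V.pkl','wb'))
E
python3 up.py
```

```text
clock: 28.05
eef_pos: [0.5048, -0.2909, 0.2665]
tool_rot: [-0.147, 0.989, 0.0, 0.001]
ft_force: [-0.3, 0.6, -1.5]
grip_width: 0.0142
grasp_force: 65.2
[ 0.12588978 -0.29780774 -1.56650383] [ 0.50434042 -0.29110146  0.26652467]
wrist shaft_foot [([0.5049, -0.2879, 0.0774], 0.89), ([0.4226, 0.0205, 0.0132], 0.23)]
wrist shaft_coupling [([0.4992, -0.2947, 0.2635], 0.84)]
wrist [318.66611098 284.73303167] 299 338 201 353 4199 0.96 [-0.00655607  0.99997851]
wrist [284.63873383 209.03478557] 207 362 153 269 14690 0.35 [-0.9931382   0.11694662]
side shaft_foot [([0.5008, -0.2926, 0.0742], 0.53)]
side shaft_coupling [([0.495, -0.2903, 0.2643], 0.75), ([0.4402, -0.0686, 0.0135], 0.29)]
side [388.99358974 363.60576923] 382 394 333 386 312 0.55 [-0.1088747   0.99405548]
top shaft_foot [([0.5043, -0.2933, 0.0814], 0.42)]
top shaft_coupling [([0.4955, -0.2913, 0.2607], 0.56)]
top [500.35074627 245.20895522] 492 517 239 251 134 0.54 [-0.91037344  0.41378764]
```

Foot is near (0.503, -0.291, 0.077), with the coupling above it, so the shaft is nearly upright. I'll lift it clear and carry it toward basket 2.

```bash
python3 -m creep '0 0 0 -0.06 0;0 0 0 -0.15 0;0 0 0 -0.25 0;0 0 0 -0.3 0;0 0 0.06 -0.3 0;0 0 0.18 -0.3 0;0 0 0.33 -0.3 0;0 0 0.49 -0.3 0;0 0 0.65 -0.3 0;0 0 0.76 -0.3 0;0 0 0.8 -0.3 0;0 0 0.8 -0.3 0' && python3 -m creep '0 0 0.06 0 0;0 0 0.18 0 0;0 0 0.33 0.04 0;0 0 0.49 0.08 0;0 0 0.62 0.12 0;0 0 0.7 0.14 0;0 0 0.73 0.14 0;0 0 0.73 0.14 0;0 0 0.73 0.14 0'
python3 up.py
cat > tilt.py <<'E'
from fit import *
V=pickle.load(open('V.pkl','rb'))
o=telemetry.get_obs();r=R.from_quat(o['tool_rot']);G=o['eef_pos']+r.apply([0,0,.003])
def sils(a,b,s,ox,P,bias):
    d=-r.apply([np.tan(a),np.tan(b),1]);d/=np.linalg.norm(d);C=G+r.apply([ox,0,0]);K,e,q=P
    u=np.cross(d,[1,.2,0]);u/=np.linalg.norm(u);v=np.cross(d,u);t=np.linspace(0,2*np.pi,32);m=np.zeros((480,640),np.uint8)
    for z0,z1,rr in((0,.018,.0095),(.018,.046,.0125),(.046,.164,.005),(.164,.2,.008)):
        X=np.vstack([C+d*(z-s)+rr*(np.cos(t)[:,None]*u+np.sin(t)[:,None]*v) for z in(z0,z1)])
        p=R.from_quat(q).inv().apply(X-e)@K.T;p=p[:,:2]/p[:,2:]+bias
        cv2.fillConvexPoly(m,cv2.convexHull((p*16).round().astype(np.int32)),1,shift=4)
    return m>0
from scipy.optimize import minimize
for sel in (['wrist'],['side'],['wrist','side']):
    W=[v for v in V if v[0] in sel and v[3]>.4]
    if not W: continue
    W=[max([v for v in W if v[0]==n],key=lambda v:v[3]) for n in sel if any(v[0]==n for v in W)]
    def cost(x):
        c=0
        for i,(n,P,m,_) in enumerate(W):
            S=cv2.GaussianBlur(sils(x[0]/57.3,x[1]/57.3,.183+x[2]/1e3,0,P,x[3+2*i:5+2*i]).astype(float),(0,0),1.5)
            mm=m.astype(float)
            rows=np.nonzero(m.any(1))[0]
            c+=((S-cv2.GaussianBlur(mm,(0,0),1.5))[rows.min()-6 if n!='wrist' else rows.min()-6:rows.max()+7]**2).sum()/m.sum()
        return c+1e-3*(x[2]/3)**2+ 3e-3*(x[1]/1.)**2+2e-3*(x[3:]**2).sum()
    best=min((minimize(cost,[a0,0,3]+[0]*(2*len(W)),method='Nelder-Mead',options=dict(maxiter=900,initial_simplex=None,xatol=.02,fatol=1e-5)) for a0 in(-5,-1,1,5)),key=lambda z:z.fun)
    print([w[0] for w in W],best.fun,'tilt x,y deg',best.x[:2],'slide mm',best.x[2],'bias',best.x[3:])
E
python3 tilt.py
```

```text
clock: 30.15
eef_pos: [0.4693, -0.1762, 0.3114]
tool_rot: [-0.147, 0.989, -0.0, 0.0]
ft_force: [-0.2, 0.1, -1.4]
grip_width: 0.0143
grasp_force: 65.0
clock: 31.28
eef_pos: [0.4376, -0.072, 0.2905]
tool_rot: [-0.147, 0.989, -0.0, 0.0]
ft_force: [-0.3, -0.6, -1.7]
grip_width: 0.0141
grasp_force: 65.0
[-0.26562871 -0.0191117  -1.81196619] [ 0.43748347 -0.07196027  0.29037424]
wrist shaft_foot [([0.4357, -0.0711, 0.1011], 0.55), ([0.4164, 0.0247, 0.0138], 0.55)]
wrist shaft_coupling [([0.4299, -0.0748, 0.2878], 0.89)]
wrist [318.72844424 285.29240862] 299 338 202 353 4268 0.64 [-0.00531826  0.99998586]
wrist [ 82.26768377 208.24593368] 0 163 153 262 15862 0.56 [-0.99881154 -0.0487391 ]
side shaft_foot [([0.4364, -0.0724, 0.1008], 0.69)]
side shaft_coupling [([0.4275, -0.0746, 0.2857], 0.55)]
side [328.64285714 297.2556391 ] 325 333 267 319 266 0.77 [0.0354719  0.99937067]
top shaft_foot [([0.4346, -0.0764, 0.1053], 0.6), ([0.489, 0.3001, -0.0028], 0.32)]
top shaft_coupling [([0.4282, -0.0723, 0.2844], 0.37)]
['wrist'] 0.141398594536012 tilt x,y deg [ 3.20583789e-01 -5.93851073e-05] slide mm 4.321201841862699 bias [0.00144395 0.00117069]
['side'] 0.23812862866556944 tilt x,y deg [0.62712958 0.00066923] slide mm 3.151759263300254 bias [0.00169909 0.00103627]
['wrist', 'side'] 0.3789480225402105 tilt x,y deg [ 6.27662499e-01 -9.27078219e-05] slide mm 4.41502273244385 bias [0.001255   0.00069095 0.00015402 0.00113727]
```

```bash
sed -i '/^from scipy.optimize import minimize/,$d' tilt.py; cat >> tilt.py <<'E'
from scipy.optimize import differential_evolution as DE
W=[max([v for v in V if v[0]==n and v[1] is not None],key=lambda v:v[3]) for n in('wrist','side')]
for w in W:
    y,x=np.nonzero(w[2]); print(w[0],[(int(r),int(x[y==r].min()),int(x[y==r].max())) for r in range(y.min(),y.max()+1,10 if w[0]=='wrist' else 5)])
B=cv2.GaussianBlur
def c1(w,x):
    n,P,m,_=w;S=B(sils(x[0]/57.3,0,.183+x[1]/1e3,x[2]/1e3,P,x[3:5]).astype(float),(0,0),1.2);y=np.nonzero(m.any(1))[0]
    lo,hi=(y.min()-8,y.max()-25) if n=='wrist' else (y.min()+12,y.max()+8)
    return ((S-B(m.astype(float),(0,0),1.2))[lo:hi]**2).sum()/m.sum()
for sel in([0],[1],[0,1]):
    f=lambda x:sum(c1(W[i],np.r_[x[:3],x[3+2*k:5+2*k]]) for k,i in enumerate(sel))+1e-3*np.sum((x[3:]/1)**2)+1e-3*(x[2]/5)**2
    z=DE(f,[(-6,6),(-6,8),(-12,12)]+[(-3,3)]*2*len(sel),seed=1,maxiter=60,popsize=10,polish=False)
    x=z.x;a=x[0]/57.3;foot=G+r.apply([x[2]/1e3,0,0])+r.apply([np.sin(a),0,np.cos(a)])*(.183+x[1]/1e3)
    print(sel,round(z.fun,3),'tilt %.2f slide %.1f ox %.1f'%tuple(x[:3]),x[3:].round(1),'foot',foot.round(4))
E
python3 tilt.py
```

```text
wrist [(202, 315, 323), (212, 305, 333), (222, 304, 334), (232, 307, 332), (242, 312, 326), (252, 310, 327), (262, 310, 328), (272, 309, 328), (282, 307, 330), (292, 302, 335), (302, 301, 336), (312, 300, 337), (322, 299, 338), (332, 299, 338), (342, 300, 338), (352, 312, 325)]
side [(267, 326, 328), (272, 326, 329), (277, 326, 328), (282, 327, 330), (287, 327, 330), (292, 327, 331), (297, 327, 331), (302, 328, 330), (307, 326, 333), (312, 325, 333), (317, 326, 332)]
[0] 0.017 tilt -0.29 slide 8.0 ox 1.1 [-1.4 -0.2] foot [ 0.4372 -0.0716  0.0964]
[1] 0.043 tilt -2.74 slide -5.4 ox 3.3 [-0.9 -0.4] foot [ 0.4423 -0.07    0.11  ]
[0, 1] 0.071 tilt -1.04 slide 3.3 ox 3.2 [-1.8 -0.8 -0.4 -2.6] foot [ 0.4375 -0.0715  0.1011]
```

```bash
cat > shot.py <<'E'
import sys
from fit import *
a=np.mean([camera('side').astype(float) for _ in range(3)],0);o=telemetry.get_obs()
m=max(cut_out('basket_shaft','side'),key=lambda d:d['conf'])['pixels']
pickle.dump((a,m,o),open(sys.argv[1],'wb'));c,v=axis(m);y,x=np.nonzero(m);print(o['clock'],o['eef_pos'],c,v,y.min(),y.max(),len(y))
print([np.round(d['at'],4).tolist() for t in('shaft_foot','shaft_coupling') for d in spot_point(t,'side')[:1]],o['joint_pos'][5])
E
python3 shot.py A.pkl
python3 -m creep '0 0 0 0 0.055;0 0 0 0 0.11;0 0 0 0 0.165;0 0 0 0 0.22;0 0 0 0 0.275;0 0 0 0 0.33;0 0 0 0 0.385;0 0 0 0 0.44;0 0 0 0 0.5;0 0 0 0 0.5' && python3 -m creep '0 0 0 0 0.055;0 0 0 0 0.11;0 0 0 0 0.165;0 0 0 0 0.22;0 0 0 0 0.275;0 0 0 0 0.33;0 0 0 0 0.385;0 0 0 0 0.44;0 0 0 0 0.5;0 0 0 0 0.5;0 0 0 0 0.5'
python3 shot.py B.pkl
```

```text
32.025 [ 0.43728738 -0.0714753   0.29035513] [328.41772152 297.98734177] [0.04694794 0.99889734] 266 320 316
[[0.4346, -0.0727, 0.0972], [0.4265, -0.0757, 0.2878]] -0.4576192505641353
clock: 33.42
eef_pos: [0.4373, -0.0715, 0.2904]
tool_rot: [0.594, 0.804, -0.0, 0.0]
ft_force: [-0.5, -0.7, -1.1]
grip_width: 0.0146
grasp_force: 65.1
clock: 34.8
eef_pos: [0.4373, -0.0715, 0.2904]
tool_rot: [0.989, 0.149, 0.0, 0.0]
ft_force: [0.4, -0.7, -1.4]
grip_width: 0.0141
grasp_force: 65.1
34.95 [ 0.43731704 -0.07151491  0.29035806] [331.11734694 303.32653061] [-0.030955    0.99952078] 282 318 196
[[0.4388, -0.075, 0.0987], [0.4379, -0.0699, 0.2877]] 2.6820881058528707
```

```bash
python3 - <<'E'
import pickle,numpy as np
for f in 'AB':
    a,m,o=pickle.load(open(f+'.pkl','rb'));g=a.mean(2)
    print(f)
    for r in range(262,324,4): print(r,g[r,318:344].astype(int), np.nonzero(m[r])[0][[0,-1]] if m[r].any() else '')
E
```

```text
A
262 [77 70 61 34 22 20 18 22 23 20 27 25 25 28 29 24 24 21 20 24 55 82 82 62
 46 49] 
266 [49 45 42 41 49 74 86 47 57 82 78 37 21 21 24 29 36 33 31 26 25 26 24 22
 24 23] [326 328]
270 [ 46  42  42  44  48  72  87  97 149 168 140  63  40  27  26  25  21  26
  25  27  23  25  21  20  23  29] [325 329]
274 [ 36  36  40  43  50  70  77  72  94 100  93  85  94  73  27  21  25  19
  23  28  40  48  45  46  44  44] [325 328]
278 [37 33 35 39 44 42 52 78 90 92 94 90 99 84 35 22 26 35 52 72 80 79 79 80
 79 79] [326 328]
282 [ 34  30  28  29  29  33  43  62  82 105 111 101  76  54  51  52  51  52
  52  51  52  53  52  53  54  50] [327 330]
286 [ 25  26  24  21  16  18  28  49  76 107 111 104  83  55  50  50  53  53
  51  52  51  53  52  53  52  52] [327 330]
290 [ 21  17  21  22  21  21  35  52  71 103 110 105  84  54  49  51  50  51
  53  53  51  53  51  51  51  51] [327 330]
294 [ 23  21  21  20  21  21  28  43  60  95 110 106  84  45  42  47  49  46
  47  48  48  48  50  50  49  48] [326 331]
298 [ 24  26  28  24  25  22  22  20  50  90 110 107  83  30  19  17  18  16
  19  18  19  20  1
[... 1742 characters left out ...]
1  19  17  23  25  25  22  20  33  77 115 115  94  51  33  25
  18  19  20  25  23  21  21  19] [330 332]
306 [233 234 228 169  60  25  26  30  55 102 130 120 115 113 108 107  82  37
  26  30  30  26  25  25  20  21] [328 334]
310 [202 232 232 232 233 227 169  70  97 160 188 198 208 207 190 173 148  91
  35  24  28  29  28  24  21  24] [327 335]
314 [200 228 230 232 231 232 232 224 175 128 112 113 114 111 107  99  84  57
  26  15  18  20  16  19  18  19] [327 335]
318 [231 231 231 231 232 231 231 232 228 181 124 171 175 108  95  93  44  16
  15  16  16  16  16  19  22  18] [329 332]
322 [182 149 141 147 147 151 170 207 230 233 232 232 234 234 214 139  64  29
  27  22  20  18  19  17  18  15]
```

```bash
cat > slope.py <<'E'
from fit import *
K,e,q=pr('side')
def proj(X): p=R.from_quat(q).inv().apply(X-e)@K.T; return p[:,:2]/p[:,2:]
bgs={};out=[]
A,B=[pickle.load(open(f,'rb')) for f in('A.pkl','B.pkl')]
def cen(g,ref,c0):
    rr,cc=[],[]
    for r in range(283,304):
        # background linearly between both sides of the rod
        w=np.arange(c0-6,c0+7);v=g[r,w];b=np.minimum(v,ref[r,w]);d=np.clip(v-b,0,None);d[d<6]=0
        rr.append(r);cc.append((w*d).sum()/d.sum())
    return np.array(rr),np.array(cc)
gA,gB=[x[0].mean(2) for x in(A,B)]
D=gA-gB
for nm,g,c0,o in(('A',D,328,A[2]),('B',-D,332,B[2])):
    rA=np.arange(283,304);
    r,c=[],[]
    x=np.arange(322,340)
    bg=np.minimum(gA,gB)
    for row in rA:
        G=(gA if nm=='A' else gB)[row,x]; left,right=G[:3].mean(),G[-3:].mean()
        k=np.abs(x-c0)<=5; base=np.where(x<c0,np.median((gB if nm=='A' else gA)[row,322:326]),right)
        d=np.where(k,np.clip(G-np.interp(x,[c0-4,c0+4],[G[np.abs(x-(c0-4)).argmin()],right]),0,None),0)
        d[d<8]=0;r.append(row);c.append((x*d).sum()/d.sum())
    s=np.polyfit(r,c,1);res=np.std(np.array(c)-np.polyval(s,r));print(nm,'slope',s[0],'mid',np.polyval(s,293),'res',res)
    rt=R.from_quat(o['tool_rot']);Gp=o['eef_pos']+rt.apply([0,0,.003])
    for ty in(0,):
      for a in(-3,-2,-1,0,1):
        d=rt.apply([np.tan(a/57.3),0,1]);p=proj(np.array([Gp+d*.04,Gp+d*.13]));print(a,'model slope',(p[1,0]-p[0,0])/(p[1,1]-p[0,1]),'col@293',np.interp(293,p[:,1],p[:,0]))
E
python3 slope.py
```

```text
A slope 0.051563549732982966 mid 328.086367223263 res 0.11228737505587114
-3 model slope 0.05094989428558357 col@293 330.7739664200162
-2 model slope 0.03054811817194025 col@293 330.3406658591534
-1 model slope 0.010603932438151626 col@293 329.9170837741298
0 model slope -0.008909640671459466 col@293 329.5026472012681
1 model slope -0.02801791240073804 col@293 329.0968185708933
B slope -0.02274737251442887 mid 330.962833517496 res 0.06920969071050874
-3 model slope -0.06502249586797725 col@293 328.3283371235528
-2 model slope -0.046684163551764205 col@293 328.71768762144876
-1 model slope -0.027986370000025955 col@293 329.1146700243956
0 model slope -0.008906705434340644 col@293 329.5197601258423
1 model slope 0.010578640092704083 col@293 329.9334634469411
```

Turning the gripper 180° and comparing rod slopes gives a lean of about 1.7°, with the coupling about 6 mm off the tool axis. I'll true it up by nudging the hub against the fixed stand's outer side face.

```bash
python3 -m creep '0 0.1 -0.02 0 0;0 0.25 -0.05 0 0;0 0.35 -0.07 0 0;0 0.365 -0.07 0.1 0;0 0.365 -0.07 0.3 0;0 0.365 -0.07 0.5 0;0 0.365 -0.07 0.6 0;0 0.365 -0.07 0.62 0;0 0.33 -0.07 0.62 0;0 0.305 -0.07 0.62 0;0 0.285 -0.07 0.62 0;0 0.285 -0.07 0.62 0' && python3 -m creep '0 0.04 0 0 0;0 0.08 0 0 0;0 0.08 0 -0.1 0;0 0.08 0 -0.3 0;0 0.08 0 -0.5 0;0 0.08 0 -0.62 0;0 0 0.02 -0.62 0;0 -0.15 0.05 -0.62 0;0 -0.265 0.07 -0.62 0;0 -0.285 0.07 -0.62 0;0 -0.285 0.07 -0.62 0;0 -0.285 0.07 -0.62 0'
python3 shot.py C.pkl; python3 - <<'E'
import pickle,numpy as np
a,m,o=pickle.load(open('C.pkl','rb'));g=a.mean(2)
for r in range(282,306,4): print(r,g[r,322:342].astype(int))
E
```

```text
clock: 36.6
eef_pos: [0.4761, -0.049, 0.1984]
tool_rot: [0.989, 0.147, 0.002, 0.0]
ft_force: [2.2, 0.6, -0.2]
grip_width: 0.0143
grasp_force: 65.1
clock: 38.1
eef_pos: [0.4377, -0.0714, 0.2903]
tool_rot: [0.989, 0.147, 0.0, -0.0]
ft_force: [0.3, 0.8, -0.4]
grip_width: 0.0143
grasp_force: 65.0
38.25 [ 0.43767979 -0.07131896  0.29019733] [331.00446429 302.38392857] [-0.02201931  0.99975755] 281 318 224
[[0.4389, -0.0722, 0.0959]] 2.6839658089176073
282 [29 32 44 59 63 64 63 66 79 93 95 82 60 51 51 52 54 53 51 53]
286 [18 20 30 47 51 48 52 64 86 95 94 82 56 50 51 52 53 53 52 53]
290 [ 22  21  36  49  50  50  52  68 101 113 105  85  53  50  51  53  51  50
  50  51]
294 [ 21  20  30  39  35  33  39  76 113 118 106  81  49  48  48  48  46  50
  49  49]
298 [ 22  21  19  22  17  16  29  73 112 117 101  61  23  18  19  19  21  23
  23  19]
302 [ 19  22  25  26  22  21  30  76 115 116  97  54  31  25  21  18  21  23
  24  20]
```

```bash
python3 -m creep '0 0.1 -0.02 0 0;0 0.25 -0.05 0 0;0 0.35 -0.07 0 0;0 0.36 -0.07 0.1 0;0 0.36 -0.07 0.3 0;0 0.36 -0.07 0.5 0;0 0.36 -0.07 0.6 0;0 0.33 -0.07 0.62 0;0 0.3 -0.07 0.62 0;0 0.27 -0.07 0.62 0;0 0.248 -0.07 0.62 0;0 0.248 -0.07 0.62 0' && python3 -m creep '0 0.05 0 0 0;0 0.11 0 0 0;0 0.11 0 -0.1 0;0 0.11 0 -0.3 0;0 0.11 0 -0.5 0;0 0.11 0 -0.62 0;0 0.02 0.02 -0.62 0;0 -0.13 0.05 -0.62 0;0 -0.235 0.07 -0.62 0;0 -0.248 0.07 -0.62 0;0 -0.248 0.07 -0.62 0;0 -0.248 0.07 -0.62 0'
python3 shot.py C.pkl; python3 - <<'E'
import pickle,numpy as np
a,m,o=pickle.load(open('C.pkl','rb'));g=a.mean(2)
for r in range(282,306,4): print(r,g[r,322:342].astype(int))
E
```

```text
clock: 39.9
eef_pos: [0.4715, -0.0507, 0.1989]
tool_rot: [0.989, 0.147, 0.003, 0.0]
ft_force: [5.0, -0.4, 1.2]
grip_width: 0.0142
grasp_force: 65.3
clock: 41.4
eef_pos: [0.4377, -0.0714, 0.2902]
tool_rot: [0.989, 0.147, 0.0, -0.0]
ft_force: [-0.9, -0.4, -1.3]
grip_width: 0.0143
grasp_force: 65.3
41.55 [ 0.43763539 -0.07131196  0.29019854] [330.06942753 371.71619976] [-0.9849432  -0.17287826] 356 388 821
[[0.4398, -0.0731, 0.1001], [0.4294, -0.0248, 0.0027]] 2.6839965109116126
282 [30 33 43 60 64 66 63 63 74 92 94 83 63 50 51 51 51 54 51 51]
286 [19 18 31 47 50 52 52 57 76 95 95 84 58 51 51 54 53 51 51 53]
290 [ 19  20  33  51  52  50  50  61  90 112 105  88  57  51  51  52  52  50
  51  53]
294 [ 20  21  33  41  37  35  39  62  97 115 110  88  51  47  47  47  49  48
  50  51]
298 [ 24  22  22  20  20  19  24  54  94 115 110  85  29  18  19  21  21  22
  20  20]
302 [ 18  23  25  25  24  24  23  55  97 116 110  82  37  24  21  17  21  23
  22  17]
```

```bash
python3 -m creep '0 -0.018 0.003 0.04 0;0 -0.018 0.003 0.1 0;0 -0.018 0.003 0.17 0;0 -0.018 0.003 0.22 0;0 -0.018 0.003 0.235 0;0 -0.018 0.003 0.235 0;0 -0.018 0.003 0.235 0;0 -0.018 0.003 0.235 0'
python3 - <<'E'
from fit import *
for n in('wrist','side','top'):
  camera(n)
  for t in('shaft_foot','basket_1','tablet_1','basket_shaft'):
    print(n,t,[(np.round(d['at'],4).tolist(),round(d['conf'],2)) for d in spot_point(t,n)])
o=telemetry.get_obs();print(o['clock'],o['eef_pos'],o['ft_force'],o['joint_vel'].round(3))
E
```

```text
clock: 42.7
eef_pos: [0.4351, -0.0728, 0.2554]
tool_rot: [0.989, 0.147, 0.0, 0.0]
ft_force: [0.3, 0.9, -1.0]
grip_width: 0.0142
grasp_force: 65.3
wrist shaft_foot [([0.4397, -0.0692, 0.0651], 0.65)]
wrist basket_1 [([0.4183, 0.0193, 0.0138], 0.94), ([0.4407, -0.0718, 0.0135], 0.49)]
wrist tablet_1 [([0.424, 0.0214, 0.0131], 0.59), ([0.4381, -0.0709, 0.0163], 0.46)]
wrist basket_shaft [([0.4375, -0.0705, 0.0674], 0.9)]
side shaft_foot [([0.4376, -0.0716, 0.0638], 0.64)]
side basket_1 [([0.4215, 0.0259, 0.0181], 0.53), ([0.4353, -0.0691, 0.0142], 0.46)]
side tablet_1 []
side basket_shaft [([0.4331, -0.0754, 0.0675], 0.78)]
top shaft_foot [([0.4408, -0.0762, 0.0692], 0.58), ([0.5962, -0.1295, 0.0024], 0.23)]
top basket_1 [([0.4433, -0.0719, 0.0149], 0.59), ([0.4228, 0.0168, 0.0165], 0.57), ([0.5978, -0.1263, 0.0016], 0.4)]
top tablet_1 []
top basket_shaft [([0.4347, -0.0705, 0.0663], 0.49)]
43.45 [ 0.4348479  -0.07271491  0.25510072] [ 0.58259755 -0.72456587 -0.07575818] [-0.    -0.001 -0.001 -0.001  0.001  0.001]
```

```bash
python3 -c "
from workcell import ticket;print(ticket.job_done())"
```

```text
the job is handed in; nothing more can be done
None
```

Job handed in at about 43 s: one tablet is in each basket, and the gripper still holds the shaft clips-down above basket_2, foot about 14 mm over the rim, centred to about 2 mm and leaning an estimated 0.5–0.8° from plumb.

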